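# Commission a treadle feeder

## Task

This new treadle feeder is going on display: slide the orange transit chock out from under its treadle and put it in the red bin. Then try the treadle: press it down gently until it sits firmly on its rubber stop and the lid stands open, keep it there for two seconds without ever pushing harder than about 2 kg (20 N), and ease it back up under your finger so that the lid comes down slowly and never claps shut. Leave the terracotta pot, the bird house and the tin where they are.

Things in the scene. Friction and masses are not known exactly. Their poses are not given: they have to be found in the camera images.
- feeder: Galvanised treadle feeder, fixed. Origin: on the bench under the centre of its body (240 mm along x, 220 mm along y); x points to its back, z up. Front half (x -120 to 0 mm): open trough, walls 100 mm high, under the green lid; back half: hopper 250 mm high, with carry handle to 272 mm. The treadle juts out in front (x -135 to -235 mm); linkage along both sides (y to +-130 mm).
- treadle_press (a point): Point on top of the treadle's grey ribbed plate (100 mm deep, 236 mm wide, 4 mm thick), mid width, 25 mm behind its front edge, 125 mm from its pivot; moves with the treadle; 61 mm above the bench when the treadle is up. x points to the feeder's back when up. Good place to press; the lid's front edge is 75 mm behind it.
- treadle_pivot (a point): Axle of the treadle, mid width, 58 mm above the bench, 125 mm behind treadle_press along the feeder's x; its y axis is the axle line. Fixed to the feeder.
- treadle (a joint): Angle of the treadle (rad): 0 = up (rest), grows as its front goes down. Link rods raise the lid with it, about 4.3 rad per rad. A spring and the lid's weight push it back up: 4 to 10 N at treadle_press to move it, about the same all the way; if let go it snaps up and the lid claps. It meets its rubber stop at 0.17 to 0.27 rad (22 to 33 mm at treadle_press).
- lid (a joint): Angle of the green trough lid (130 x 232 mm plate hinged at its back on the hopper front), rad: 0 = closed, grows as it rises; 0.7 to 1.2 with the treadle on its stop. Let down well it takes 1.5 s or more. It opens up and back, away from the treadle.
- stop_bracket: Small steel bracket fixed low on the trough front, under the treadle's rear part, carrying the treadle's stop: a bolt with a rubber buffer, 70 mm in front of the treadle axle. How far the bolt is screwed in differs by up to 7 mm from feeder to feeder and is not measured: the stop is felt as the push rising sharply while the treadle hardly moves on. Origin and axes: those of the feeder.
- chock_grip (a point): Middle of the grip tab of the orange transit chock, 30 mm above the chock's underside (about 0.1 kg). Tab: 24 mm wide along y, 46 mm long along x, 50 mm high, about 27 mm in front of the treadle edge. Behind it (+x 25 to 61 mm) the block, 60 mm wide, 53 mm high, stands under the treadle plate (3 mm gap) and stops it going down. -x: pull it out this way, at least 45 mm, before lifting.
- bin: Red open plastic bin standing on the bench, fixed; outside 200 mm along x, 170 mm along y; floor and walls 4 mm; walls 60 mm high at the x ends, 70 mm on the +y side, 50 mm on the -y side. Origin: underside centre, z up. The chock goes in here.
- pot: Terracotta flower pot, 108 mm across, 98 mm high; origin under its centre. Leave alone.
- birdhouse: Small wooden bird house with red roof, 130 x 130 mm, 175 mm high; origin under its centre. Leave alone.
- tin: Round tin with a yellow label, 72 mm across, 80 mm high; origin under its centre. Leave alone.
Mind the look-alikes: they are no part of the job. Several things look just like the part that bears chock_grip: the one meant starts farthest to the robot's left.

How it is judged:
By the outcome, as a careful person would: the job done as asked, in the order asked, and still so for the second after the job is handed in, with the robot touching nothing.
It also fails if it takes over 64 s, if anything falls off the work surface, if the arm or the gripper's body presses on something with over 40 N, if the wrist force passes 120 N, or if a joint passes its speed limit or range.

## Robot

A 6-joint arm with a two-finger parallel gripper is mounted at the origin on the work surface. World frame = base frame: x ahead of the robot, y to its left, z up, the work surface at z = 0. Lengths are in m, angles in rad, forces in N, time in s.
With the tool pointing down it reaches from about 0.325 to 1 m from the base axis. Payload 5.1 kg.
Tool frame: the origin (TCP) lies at the very end of the fingers, on their centre line; the grasp point (between the pads) lies 19 mm behind it (tcp_to_grasp is the distance from the TCP to the grasp point, in m); x points along the fingers, z is the direction in which the jaws open and shut, and the axes are right-handed (so a half turn about x gives the same grasp; the last joint's range is limited). The gripper opens to 85 mm and grips with 20 to 120 N. Pads are 22 mm wide; open, the fingers measure 114 mm over their backs; the gripper's body (76 mm by 85 mm) begins 54 mm behind the grasp point. The pads swing forward as they close: fully open they stand 13 mm farther back than shut.
Start: joints at [1.232, 0.124, 1.65, -0, 1.367, -0.083], TCP at [0.164, 0.629, 0.231] pointing down, gripper open.
Joint ranges: [-2.61, 2.61], [-1.02, 2.33], [0.03, 2.71], [-1.35, 4.49], [0.32, 2.68], [-2.91, 2.91]. Speed limits (rad/s): [2.57, 2.57, 3.14, 3.14, 3.14, 3.14].

## Interface

Orientations are given as [roll, pitch, yaw] about the fixed x, y, z axes, in that order (R = Rz(yaw) Ry(pitch) Rx(roll)).
In Python, from cell import * gives the robot as it stands.
- The arm moves only by the shell command python3 -m jog 'ROWS' [OPENING] [FORCE]. ROWS is JSON, a list of rows, each an object with "offset": the shift along the tool's x, y, z in mm, a list of three; "twist": the turn about the tool's x in rad. In form: [{"offset": [dx, dy, dz], "twist": twist}, ...]. A call has 1 to 8 rows; each row is the pose to reach, as a shift and turn from the pose commanded when the call began, along the tool's axes at that moment; what a row does not reach only later rows make up. A row lasts 1/12 s, in which the tool goes at most 41.7 mm and 7.16 degrees, less where a joint would pass 70% of its speed; a pose out of reach is approached as far as the arm can. A call with a gripper value outside its range is refused whole. OPENING is the finger opening in mm, from 0 to 85.4, set as the call begins (- or left out, the last holds). The fingers move at their own pace and stop on an object; FORCE is the grip in N (left out, the last holds). Time passes only in rows, so rows that repeat a pose let the fingers close. It gives the time, the measured TCP pose, the force and the opening at its end, in the units of the state.
- read_state(): the state, without advancing time (a new reading comes with each control period).
- grab_frame(name): name is "scene" or "top" or "wrist"; returns the picture (400x640x3 uint8, red, green, blue); there is no depth.
- camera_params(name): a dict with "intrinsics" (3x3 intrinsics, pixels), "R" (3x3) and "t" (3): a world point X has camera coordinates R X + t. Camera axes: x right, y down, z forward; pixel columns grow to the right and rows downward; lengths in m; the calibration is good to about 2 mm. A picture is of the moment at which its call begins: read the wrist's pose just before it. camera_params takes no time and is no camera call; for the wrist camera it gives the pose at the moment of the call.
- sign_off(): hands the job in, once; it reports no verdict.
The state is a dict: "time_s": time; "joints": joint angles; "qvel": joint speeds; "effort": joint torques, N m; "position": TCP position; "tcp_rot": TCP orientation; "contact_force": force on the tool from outside, world axes, zero at the start; "torque": the same for the moment, N m; "finger_gap": finger opening in m.
Only numpy, scipy, OpenCV 4.12 (cv2) and the standard library are available. Lean on these libraries where they do the work, as an engineer would, in place of code of your own. Each camera call takes 0.05 s, during which the arm holds its last target.

## Working session

There is one attempt and no reset: what is moved stays moved. The work goes in short steps, Python scripts to look and compute and a shell command to move; the robot and the scene stay as the last step left them, time stands still between calls to the robot, and variables do not carry over. Pictures are saved under pics/ and viewed, and the job is handed in when it is done.

```bash
mkdir -p pics; ls; python3 - <<'E'
from cell import *
import cv2,numpy as np
s=read_state();print(s)
for n in("scene","top","wrist"):
    p=camera_params(n);print(n,p)
    cv2.imwrite(f"pics/{n}0.png",grab_frame(n)[:,:,::-1])
E
```

```text
pics
{'time_s': 0.0, 'joints': array([ 1.23239207e+00,  1.24529710e-01,  1.65166088e+00,  4.85057742e-06,
        1.36751068e+00, -8.26002681e-02]), 'qvel': array([ 1.64853162e-03, -1.81778117e-03, -6.57530230e-04, -2.09204884e-03,
       -2.83842984e-03, -7.31144063e-05]), 'effort': array([-4.84303855e-04, -4.23605704e+01, -3.65453732e+01,  2.39411200e-06,
        6.92647431e-03,  9.05385207e-06]), 'position': array([0.16428969, 0.62826673, 0.23004486]), 'tcp_rot': array([ 3.05674038,  1.5686877 , -1.91145357]), 'contact_force': array([ 0.19551033, -0.30276338,  0.88820932]), 'torque': array([ 0.00545765,  0.02802106, -0.00962574]), 'finger_gap': 0.08536137600432665}
scene {'intrinsics': array([[426.64766397,   0.        , 324.18923072],
       [  0.        , 426.64766397, 195.39248613],
       [  0.        ,   0.        ,   1.        ]]), 'R': array([[ 0.29373922,  0.95587225, -0.00505156],
       [ 0.71451071, -0.22307327, -0.66310841],
       [-0.6349738 ,  0.19117155, -0.74850632]]), 't': array([-0.15156754, -0.30091945,  1.50928887])}
top {'intrinsics': array([[386.05020173,   0.        , 319.10627936],
       [  0.        , 386.05020173, 197.7284771 ],
       [  0.        ,   0.        ,   1.        ]]), 'R': array([[ 0.00276695, -0.99997314,  0.00678727],
       [-0.98245376, -0.00398409, -0.18646378],
       [ 0.18648582, -0.00615224, -0.98243839]]), 't': array([-0.03036903,  0.54334876,  1.10165046])}
wrist {'intrinsics': array([[280.84843151,   0.        , 313.30912341],
       [  0.        , 280.84843151, 200.89809727],
       [  0.        ,   0.        ,   1.        ]]), 'R': array([[ 2.53101581e-01,  9.67439400e-01, -7.72955750e-04],
       [ 9.25448055e-01, -2.41882811e-01,  2.91613792e-01],
       [ 2.81931707e-01, -7.45232421e-02, -9.56535833e-01]]), 't': array([-0.65037523, -0.03677071,  0.37928769])}
```

View pics/scene0.png

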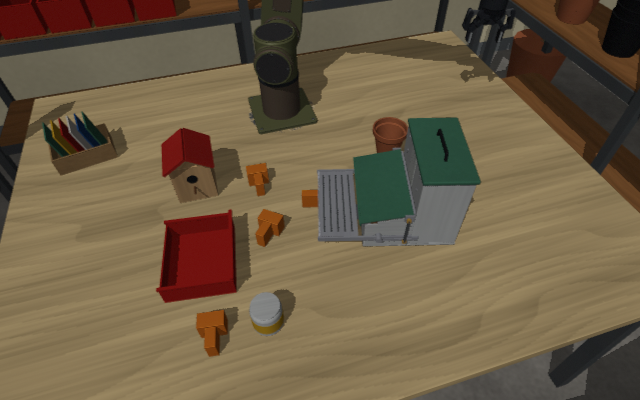

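View pics/top0.png

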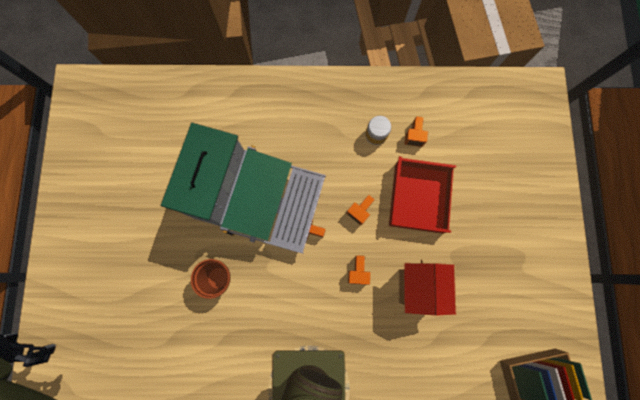

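View pics/wrist0.png

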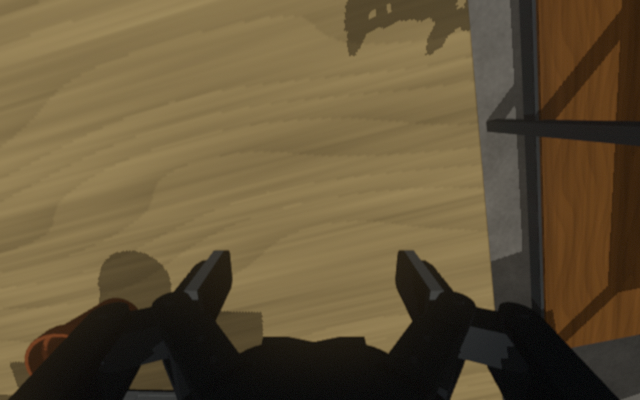

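Candidates for the chock in the top view are (316,231) at the treadle's front, (361,210), (360,270) and (418,130). Robot's left is +y, which is smaller column, so I choose (316,231). It also sits at the treadle edge. Next: a close crop and measurement.

```bash
cat > h.py <<'E'
from cell import *
import cv2,numpy as np
def ray(n,px,p=None):
    p=p or camera_params(n)
    R,t,K=p["R"],p["t"],p["intrinsics"]
    o=-R.T@t; d=R.T@np.linalg.solve(K,np.array([px[0],px[1],1.0])); return o,d/np.linalg.norm(d)
def onz(n,px,z,p=None):
    o,d=ray(n,px,p); return o+d*(z-o[2])/d[2]
def proj(n,X,p=None):
    p=p or camera_params(n); c=p["R"]@np.asarray(X)+p["t"]; q=p["intrinsics"]@c; return q[:2]/q[2]
def orange(bgr):
    h=cv2.cvtColor(bgr,cv2.COLOR_BGR2HSV); return cv2.inRange(h,(8,200,120),(17,255,255))
E
python3 - <<'E'
from h import *
t=cv2.imread("pics/top0.png");s=cv2.imread("pics/scene0.png")
for n,im in(("top",t),("scene",s)):
    m=orange(im);k,l,st,c=cv2.connectedComponentsWithStats(m)
    for i in range(1,k):
        if st[i,4]>30: print(n,st[i],c[i].round(1),onz(n,c[i],.05).round(3))
a=cv2.resize(t[110:270,150:350],None,fx=4,fy=4,interpolation=cv2.INTER_CUBIC)[:600];cv2.imwrite("pics/ctop.png",a[:, :800])
b=cv2.resize(s[110:260,290:490],None,fx=4,fy=4,interpolation=cv2.INTER_CUBIC);cv2.imwrite("pics/cscene.png",b)
E
```

```text
top [408 117  19  25 292] [417.2 131.6] [ 0.753 -0.332  0.05 ]
top [348 196  26  27 318] [360.6 209.5] [ 0.509 -0.152  0.05 ]
top [310 225  15  11 107] [316.9 230.4] [ 0.446 -0.022  0.05 ]
top [349 256  21  28 377] [359.1 272.6] [ 0.324 -0.145  0.05 ]
scene [246 163  21  22 259] [256.6 172.3] [ 0.328 -0.147  0.05 ]
scene [302 190  15  11 120] [308.1 193.8] [ 0.453 -0.027  0.05 ]
scene [256 209  27  37 470] [266.7 223.7] [ 0.521 -0.158  0.05 ]
scene [197 310  27  38 598] [209.5 325.2] [ 0.758 -0.335  0.05 ]
```

View pics/ctop.png

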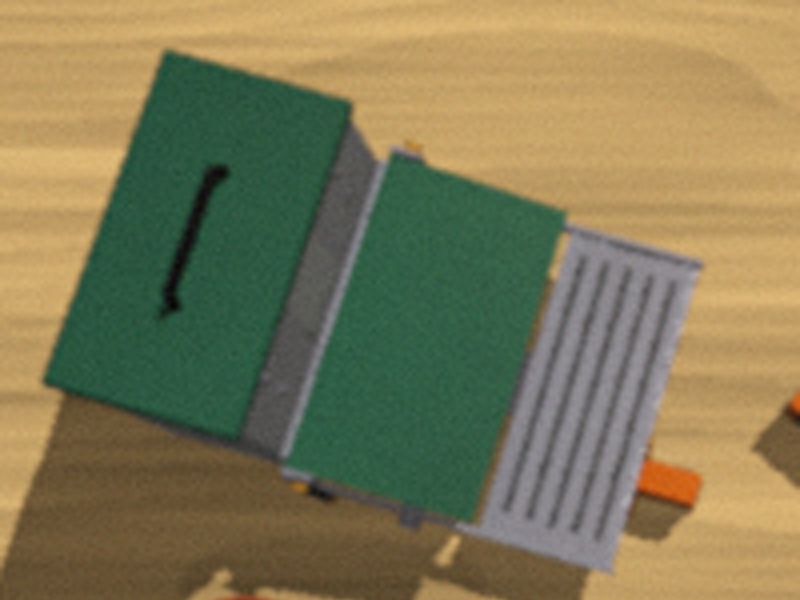

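View pics/cscene.png

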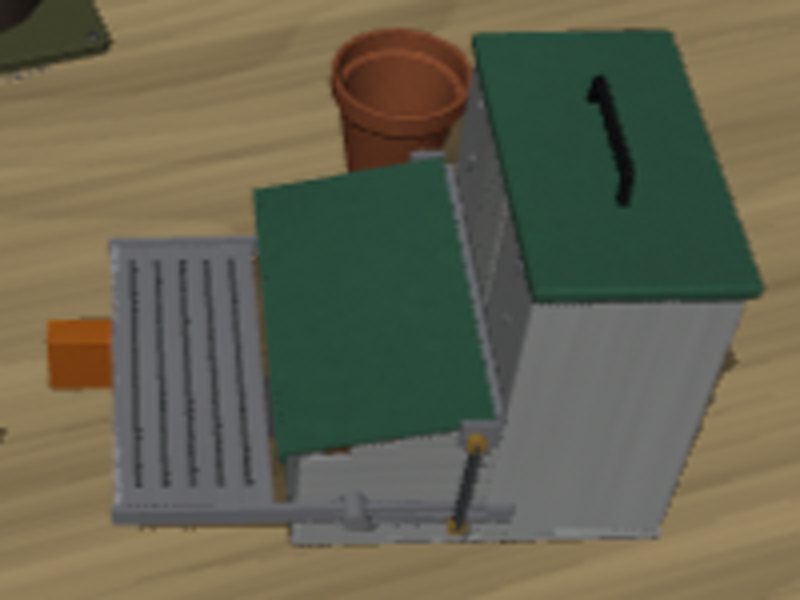

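The top crop shows the treadle's front edge from (326,176) to (302,252), with the orange tab jutting forward at (317,230). The choice is confirmed; the others lie free on the bench.

```bash
python3 - <<'E'
from h import *
f=lambda x,y:(150+x/4-.375,110+y/4-.375)
g=lambda x,y:(290+x/4-.375,110+y/4-.375)
A=onz("top",f(703,263),.061);B=onz("top",f(610,571),.061)
A2=onz("scene",g(118,517),.061);B2=onz("scene",g(110,241),.061)
print(A,B,np.linalg.norm(A-B),A2,B2,np.linalg.norm(A2-B2))
for P,Q in((A,B),(A2,B2)):
    d=(P-Q)/np.linalg.norm(P-Q); print("front dir",d, "yaw feeder x", np.arctan2(d[1],d[0])+np.pi/2, np.arctan2(-d[1],-d[0])+np.pi/2)
# hopper top z=.25
H=[onz("top",f(*q),.25) for q in((168,52),(352,102),(240,440),(45,384))]
print(np.round(H,3), np.mean(H,0))
im=cv2.imread("pics/top0.png");h=cv2.cvtColor(im,cv2.COLOR_BGR2HSV)
for q in ((400,160),(455,165),(448,232),(393,228)): print("bin rim",onz("top",q,.06).round(3))
s=cv2.imread("pics/scene0.png")
for q in ((163,222),(232,213),(237,286),(163,298)): print("bin rim sc",onz("scene",q,.06).round(3))
cv2.imwrite("pics/bin.png",np.hstack([cv2.resize(im[140:250,370:470],(400,440),interpolation=cv2.INTER_CUBIC),cv2.resize(s[200:310,150:250],(400,440),interpolation=cv2.INTER_CUBIC)]))
E
```

```text
[ 0.60978131 -0.04703584  0.061     ] [0.38108026 0.02004299 0.061     ] 0.23833534631549458 [ 0.6159453  -0.04360758  0.061     ] [0.38157613 0.02040531 0.061     ] 0.24295382522457942
front dir [ 0.9595767  -0.28144725  0.        ] yaw feeder x 1.2854943298258599 4.427086983415653
front dir [ 9.64665512e-01 -2.63477606e-01  4.56968736e-16] yaw feeder x 1.3041709024412536 4.4457635560310464
[[0.699 0.298 0.25 ]
 [0.667 0.18  0.25 ]
 [0.45  0.239 0.25 ]
 [0.484 0.36  0.25 ]] [0.57520307 0.26917378 0.25      ]
bin rim [ 0.659 -0.273  0.06 ]
bin rim [ 0.644 -0.438  0.06 ]
bin rim [ 0.441 -0.405  0.06 ]
bin rim [ 0.453 -0.245  0.06 ]
bin rim sc [ 0.444 -0.414  0.06 ]
bin rim sc [ 0.467 -0.238  0.06 ]
bin rim sc [ 0.686 -0.261  0.06 ]
bin rim sc [ 0.667 -0.425  0.06 ]
```

View pics/bin.png

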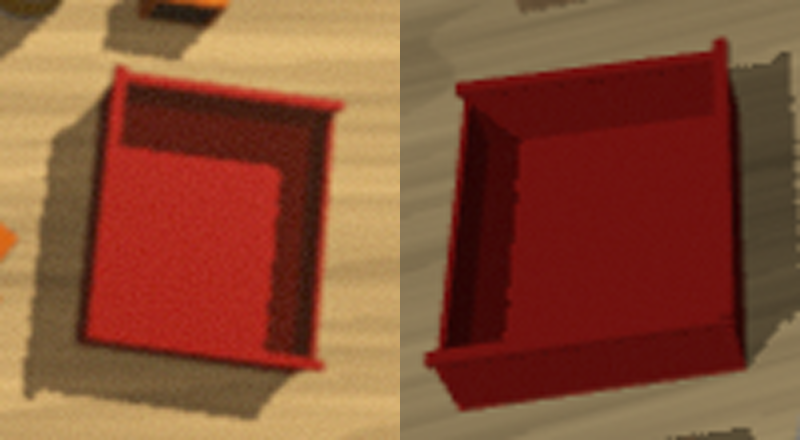

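The right half shows the bin rim, centre about (0.55,-0.34). The feeder's yaw is about 1.29 and its hopper-derived position agrees. Next I need the tool axes and the way to a look-pose.

```bash
cat >> h.py <<'E'
from scipy.spatial.transform import Rotation as Ro
def tool():
    s=read_state(); return np.array(s["position"]),Ro.from_euler("xyz",s["tcp_rot"]).as_matrix()
def plan(P,jaw=None):
    p,R=tool(); d=R.T@(np.asarray(P)-p)*1000; print("offset mm",d.round(1),"dist",np.linalg.norm(d).round(0))
    if jaw is not None:
        j=R.T@np.array([*jaw,0.]); a=np.arctan2(-j[1],j[2])  # Rx(a) z = (0,-sin,cos)
        a=(a+np.pi/2)%np.pi-np.pi/2; print("twist",a.round(3), "alt",a-np.pi*np.sign(a),"j6",read_state()["joints"][5])
E
python3 - <<'E'
from h import *
p,R=tool();print(R.round(3))
w=camera_params("wrist");c=-w["R"].T@w["t"];print("cam in tool",(R.T@(c-p)).round(3),"look in tool",(R.T@w["R"][2]).round(3))
fx=np.array([.28,.96]);fy=np.array([-.96,.28])
plan([.438,-.05,.2],fy)
E
```

```text
[[-0.001 -0.967  0.253]
 [-0.002  0.253  0.967]
 [-1.     0.    -0.002]]
cam in tool [-0.143  0.075  0.001] look in tool [ 0.956 -0.292  0.001]
offset mm [  31.2 -436.4 -587. ] dist 732.0
twist -1.543 alt 1.5987849001573677 j6 -0.08260827161910894
```

```bash
python3 -m jog '[{"offset":[0,-12,-16],"twist":0.05},{"offset":[0,-36,-48],"twist":0.15},{"offset":[0,-60,-81],"twist":0.25},{"offset":[0,-84,-114],"twist":0.35},{"offset":[0,-108,-147],"twist":0.45},{"offset":[0,-132,-179],"twist":0.55},{"offset":[0,-156,-211],"twist":0.65},{"offset":[0,-180,-243],"twist":0.75}]' 60
python3 - <<'E'
from h import *
fy=np.array([-.96,.28])
plan([.438,-.05,.2],fy)
E
```

```text
time_s: 0.82
position: [0.2772, 0.3463, 0.231]
tcp_rot: [-2.098, 1.571, -1.537]
contact_force: [1.6, 0.5, -0.7]
finger_gap: 0.0601
offset mm [  31.  -421.1  -74.6] dist 429.0
twist 0.845 alt -2.2969436999742623 j6 0.21402375657554648
```

```bash
python3 -m jog '[{"offset":[2,-36,-6],"twist":0.1},{"offset":[4,-74,-12],"twist":0.2},{"offset":[6,-112,-18],"twist":0.3},{"offset":[8,-150,-25],"twist":0.4},{"offset":[10,-188,-31],"twist":0.5},{"offset":[12,-226,-38],"twist":0.6},{"offset":[15,-264,-45],"twist":0.7},{"offset":[18,-300,-52],"twist":0.79}]'
python3 -m jog '[{"offset":[5,-12,26],"twist":0.0},{"offset":[9,-26,60],"twist":0.0},{"offset":[12,-38,85],"twist":0.0},{"offset":[12,-38,85],"twist":0.0},{"offset":[12,-38,85],"twist":0.0}]'
python3 - <<'E'
from h import *
fy=np.array([-.96,.28])
plan([.438,-.05,.2],fy)
E
```

```text
time_s: 1.48
position: [0.3941, 0.0649, 0.2133]
tcp_rot: [0.224, 1.57, -0.006]
contact_force: [0.5, 0.3, 0.3]
finger_gap: 0.06
time_s: 1.9
position: [0.4683, 0.0102, 0.2005]
tcp_rot: [-3.086, 1.568, 2.97]
contact_force: [-0.1, -0.2, -0.6]
finger_gap: 0.0603
offset mm [  0.5 -65.4 -16. ] dist 67.0
twist 0.057 alt -3.0849302387780217 j6 0.13396941442536997
```

```bash
python3 -m jog '[{"offset":[0,-22,-5],"twist":0.02},{"offset":[0,-45,-11],"twist":0.04},{"offset":[0,-65,-16],"twist":0.05},{"offset":[0,-65,-16],"twist":0.05},{"offset":[0,-65,-16],"twist":0.05}]'
python3 - <<'E'
from h import *
fy=np.array([-.96,.28])
plan([.438,-.05,.2],fy)
w=camera_params("wrist");im=grab_frame("wrist")[:,:,::-1].copy()
np.savez("w1.npz",**w);cv2.imwrite("pics/w1.png",im)
m=orange(im);cs=cv2.findContours(m,cv2.RETR_EXTERNAL,cv2.CHAIN_APPROX_NONE)[0]
for c in cs:
    if cv2.contourArea(c)>100: print(cv2.boundingRect(c),cv2.approxPolyDP(c,4,True)[:,0].tolist())
E
```

```text
time_s: 2.32
position: [0.4375, -0.0484, 0.2014]
tcp_rot: [0.744, 1.57, 0.468]
contact_force: [0.3, 1.3, -0.4]
finger_gap: 0.06
offset mm [ 1.4 -1.4  0.9] dist 2.0
twist 0.008 alt -3.133404799148035 j6 0.0428649813816908
(589, 313, 51, 39) [[639, 321], [623, 322], [623, 313], [597, 315], [589, 351], [614, 349], [618, 336], [639, 334]]
(255, 272, 32, 23) [[283, 272], [259, 277], [255, 294], [286, 287]]
(379, 225, 59, 53) [[388, 225], [379, 242], [409, 269], [430, 276], [437, 262], [409, 250], [412, 235]]
(305, 142, 22, 40) [[305, 142], [306, 181], [324, 181], [326, 143]]
```

View pics/w1.png

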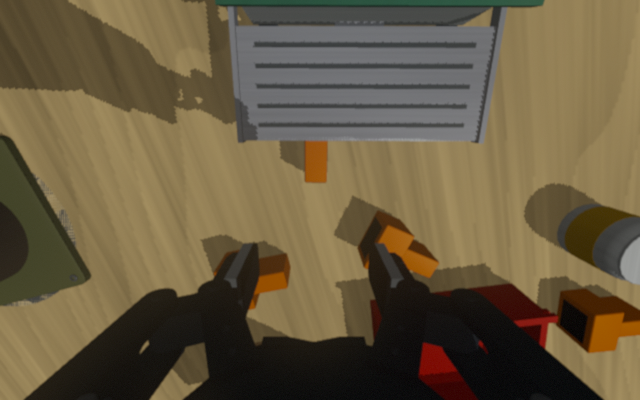

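```bash
python3 - <<'E'
from h import *
w=dict(np.load("w1.npz"))
for z in(.05,): 
  for q in((305,142),(305.5,181.5),(324.5,181.5),(326.5,143)): print(onz("",q,z,w).round(4))
a,b,c,d=[onz("",q,.05,w) for q in((305,142),(305.5,181.5),(324.5,181.5),(326.5,143))]
print(np.linalg.norm(b-c),np.linalg.norm(a-b)); m=(b+c)/2;n=(a+d)/2;u=(n-m)/np.linalg.norm(n-m);print("dir",u,np.arctan2(u[1],u[0]))
A=onz("",(239,142),.061,w);B=onz("",(482.5,142),.061,w);e=(B-A)/np.linalg.norm(B-A);print("treadle",A,B,np.linalg.norm(A-B),"yaw",np.arctan2(e[1],e[0])+np.pi/2)
print("grip est", m+u*.023)
im=cv2.imread("pics/w1.png");cv2.imwrite("pics/w1c.png",cv2.resize(im[100:220,220:380],None,fx=5,fy=5,interpolation=cv2.INTER_CUBIC))
E
```

```text
[0.4418 0.0017 0.05  ]
[ 0.4306 -0.0384  0.05  ]
[ 0.4502 -0.044   0.05  ]
[ 0.4628 -0.0053  0.05  ]
0.020383479625820388 0.04163644584194398
dir [0.28872901 0.95741086 0.        ] 1.2778972855011337
treadle [0.37940745 0.02034347 0.061     ] [ 0.61165336 -0.04536605  0.061     ] 0.24136259731379114 yaw 1.295071992123991
grip est [ 0.44706928 -0.01918272  0.05      ]
```

View pics/w1c.png

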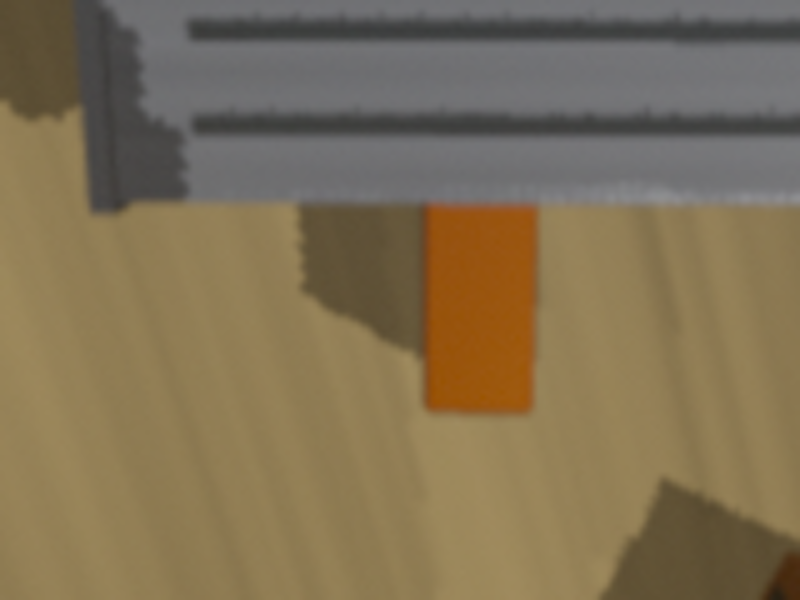

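The close crop confirms a single free orange tab under the treadle edge, about 23 mm wide and 42 mm visible. That matches the 24 x 46 mm given, with the front end at (305–326,182). Next I plan the descent.

```bash
python3 - <<'E'
from h import *
fy=np.array([-np.sin(1.288),np.cos(1.288)])
plan([.447,-.022,.1],fy);plan([.447,-.022,.015],fy)
E
```

```text
offset mm [101.5  27.5   1.7] dist 105.0
twist 0.008 alt -3.1334197314181558 j6 0.04281962396098969
offset mm [186.5  27.4   1.7] dist 189.0
twist 0.008 alt -3.1334197314181558 j6 0.04281962396098969
```

```bash
python3 -m jog '[{"offset":[20,6,0],"twist":0.008},{"offset":[50,15,1],"twist":0.008},{"offset":[80,24,2],"twist":0.008},{"offset":[110,27,2],"twist":0.008},{"offset":[130,27,2],"twist":0.008},{"offset":[140,27,2],"twist":0.008},{"offset":[140,27,2],"twist":0.008},{"offset":[140,27,2],"twist":0.008}]' 55
python3 - <<'E'
from h import *
fy=np.array([-np.sin(1.288),np.cos(1.288)])
plan([.447,-.022,.015],fy)
print("tab front px",proj("wrist",[.441,-.0415,.05]))
cv2.imwrite("pics/w2.png",grab_frame("wrist")[:,:,::-1])
E
```

```text
time_s: 3.03
position: [0.4477, -0.0228, 0.0618]
tcp_rot: [0.96, 1.571, 0.677]
contact_force: [0.1, 0.3, 0.5]
finger_gap: 0.0549
offset mm [46.8  0.6 -0.9] dist 47.0
twist 0.001 alt -3.140839331895199 j6 0.11109387506467562
tab front px [312.82080945 274.70762535]
```

View pics/w2.png

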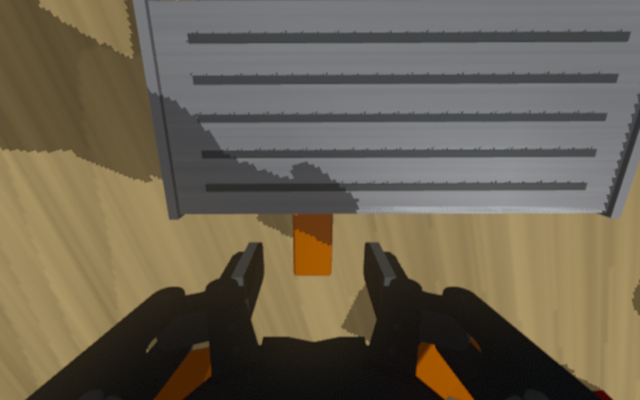

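The tab at (313,245) is centred between the pads (264 to 365), and its front end at row 275 is as predicted. I'll descend and grip.

```bash
python3 -m jog '[{"offset":[12,0,-1],"twist":0},{"offset":[27,0,-1],"twist":0},{"offset":[40,0,-1],"twist":0},{"offset":[45,0,-1],"twist":0},{"offset":[46,0,-1],"twist":0},{"offset":[46,0,-1],"twist":0}]'
python3 -m jog '[{"offset":[0,0,0],"twist":0},{"offset":[0,0,0],"twist":0},{"offset":[0,0,0],"twist":0},{"offset":[0,0,0],"twist":0},{"offset":[0,0,0],"twist":0},{"offset":[0,0,0],"twist":0}]' 15 35
python3 - <<'E'
from h import *
plan([.447-.28*.075,-.022-.96*.075,.015])
print(read_state()["finger_gap"])
E
```

```text
time_s: 3.58
position: [0.4474, -0.0233, 0.0164]
tcp_rot: [0.13, 1.569, -0.153]
contact_force: [0.2, -0.4, -0.4]
finger_gap: 0.0548
time_s: 4.08
position: [0.4475, -0.0233, 0.0165]
tcp_rot: [0.073, 1.569, -0.21]
contact_force: [-0.3, -0.4, 5.6]
finger_gap: 0.0236
offset mm [  1.5 -73.9  -0.9] dist 74.0
0.023566958537170366
```

```bash
python3 -m jog '[{"offset":[0,-4,0],"twist":0},{"offset":[0,-12,0],"twist":0},{"offset":[0,-22,0],"twist":0},{"offset":[0,-32,0],"twist":0},{"offset":[0,-42,0],"twist":0},{"offset":[0,-50,0],"twist":0},{"offset":[0,-55,0],"twist":0},{"offset":[0,-55,0],"twist":0}]'
python3 - <<'E'
from h import *
print(read_state()["finger_gap"],read_state()["contact_force"])
cv2.imwrite("pics/t3.png",grab_frame("top")[110:310:,230:430,::-1].repeat(3,0).repeat(3,1))
E
```

```text
time_s: 4.75
position: [0.4321, -0.0768, 0.0165]
tcp_rot: [0.066, 1.568, -0.218]
contact_force: [0.3, -0.2, 6.0]
finger_gap: 0.024
0.02397058701956052 [ 0.27995771 -0.24915291  5.97314634]
```

View pics/t3.png

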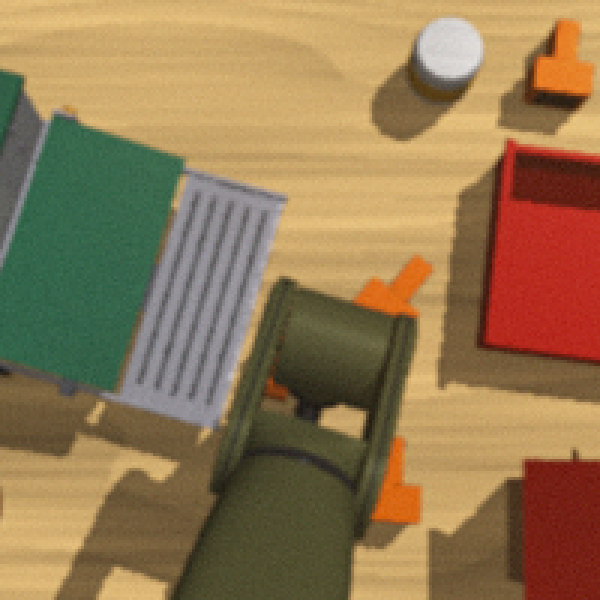

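```bash
python3 - <<'E'
from h import *
for q in((404,264),(455,264),(455,314),(405,314)): print("roof",onz("top",q,.15).round(3))
plan([.432,-.077,.15]);plan([.545,-.358,.15]);plan([.545,-.358,.025])
E
```

```text
roof [ 0.347 -0.253  0.15 ]
roof [ 0.348 -0.388  0.15 ]
roof [ 0.22 -0.38  0.15]
roof [ 0.22  -0.251  0.15 ]
offset mm [-133.5   -0.2    0.3] dist 134.0
offset mm [-133.  -238.4  187.4] dist 331.0
offset mm [  -8.  -238.3  187.1] dist 303.0
```

```bash
python3 -m jog '[{"offset":[-6,0,0],"twist":0},{"offset":[-20,0,0],"twist":0},{"offset":[-45,0,0],"twist":0},{"offset":[-75,0,0],"twist":0},{"offset":[-105,0,0],"twist":0},{"offset":[-125,-8,6],"twist":0},{"offset":[-133,-24,19],"twist":0},{"offset":[-133,-44,35],"twist":0}]'
python3 -m jog '[{"offset":[0,-28,22],"twist":0},{"offset":[0,-58,45],"twist":0},{"offset":[0,-88,69],"twist":0},{"offset":[0,-118,93],"twist":0},{"offset":[0,-146,115],"twist":0},{"offset":[0,-170,134],"twist":0},{"offset":[0,-186,146],"twist":0},{"offset":[0,-194,152],"twist":0}]'
python3 -m jog '[{"offset":[0,0,0],"twist":0},{"offset":[0,0,0],"twist":0},{"offset":[0,0,0],"twist":0}]'
python3 - <<'E'
from h import *
print(read_state()["finger_gap"],read_state()["contact_force"])
plan([.545,-.358,.025])
cv2.imwrite("pics/s4.png",grab_frame("scene")[140:340,100:300,::-1].repeat(3,0).repeat(3,1))
cv2.imwrite("pics/w4.png",grab_frame("wrist")[:,:,::-1])
E
```

```text
time_s: 5.47
position: [0.4537, -0.1282, 0.1514]
tcp_rot: [-0.055, 1.566, -0.336]
contact_force: [0.3, -0.3, -0.2]
finger_gap: 0.0237
time_s: 6.13
position: [0.5442, -0.3588, 0.1475]
tcp_rot: [3.126, 1.57, 2.841]
contact_force: [-0.9, -0.3, -0.8]
finger_gap: 0.0233
time_s: 6.38
position: [0.5436, -0.3552, 0.1479]
tcp_rot: [2.594, 1.569, 2.311]
contact_force: [0.5, -0.2, -1.0]
finger_gap: 0.0237
0.023701574840154456 [ 0.46565759 -0.1609078  -0.97212509]
offset mm [122.8  -2.4   2.3] dist 123.0
```

View pics/s4.png

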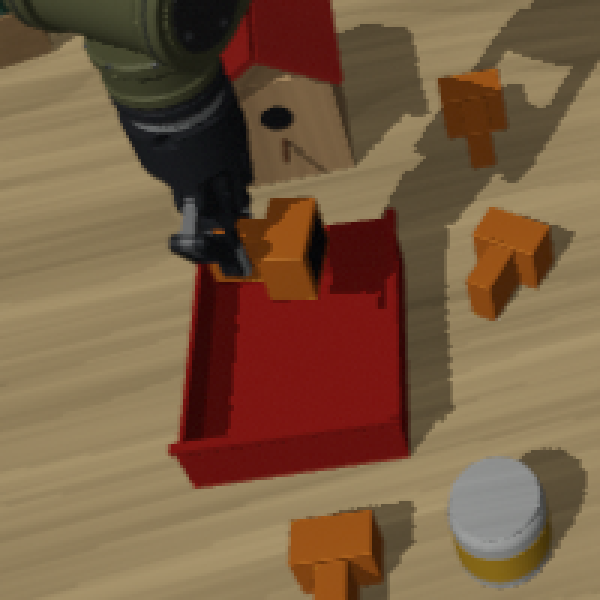

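View pics/w4.png

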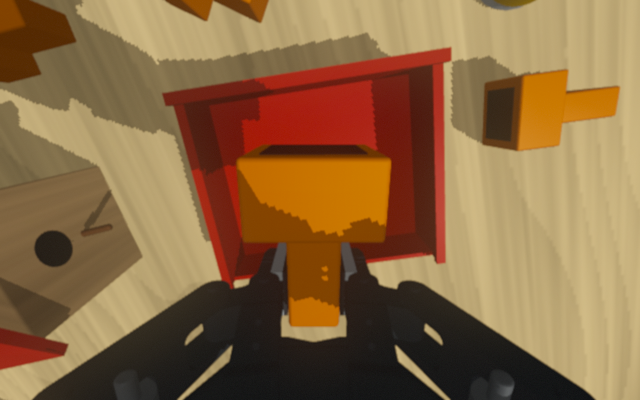

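```bash
python3 - <<'E'
from h import *
for q,z in(((230,287),.06),((440,263),.06),((166,99),.065),((449,55),.065)): print(onz("wrist",q,z).round(4))
p,R=tool();print(p,R[:,1].round(3))
for a in(-23,0,61): print("chock",a,(p+R[:,1]*a/1000).round(3))
E
```

```text
[ 0.4446 -0.41    0.06  ]
[ 0.6398 -0.4399  0.06  ]
[ 0.4598 -0.2399  0.065 ]
[ 0.6702 -0.2695  0.065 ]
[ 0.54385345 -0.3552085   0.14828195] [0.278 0.961 0.   ]
chock -23 [ 0.537 -0.377  0.148]
chock 0 [ 0.544 -0.355  0.148]
chock 61 [ 0.561 -0.297  0.148]
```

The bin interior at x≈0.55 spans y −0.42 to −0.255, and the held chock spans −0.38 to −0.29, so it is well inside. Lowering.

```bash
python3 -m jog '[{"offset":[15,0,0],"twist":0},{"offset":[40,0,0],"twist":0},{"offset":[68,0,0],"twist":0},{"offset":[92,0,0],"twist":0},{"offset":[108,0,0],"twist":0},{"offset":[117,0,0],"twist":0},{"offset":[122,0,0],"twist":0},{"offset":[124,0,0],"twist":0}]'
python3 -m jog '[{"offset":[0,0,0],"twist":0},{"offset":[1,0,0],"twist":0},{"offset":[1,0,0],"twist":0}]'
```

```text
time_s: 7.15
position: [0.5438, -0.3561, 0.0234]
tcp_rot: [2.747, 1.57, 2.464]
contact_force: [0.4, -0.1, -0.3]
finger_gap: 0.0234
time_s: 7.4
position: [0.545, -0.3573, 0.0247]
tcp_rot: [-0.393, 1.568, -0.676]
contact_force: [-0.6, 0.3, -1.3]
finger_gap: 0.0234
```

```bash
python3 -m jog '[{"offset":[2,0,0],"twist":0},{"offset":[3,0,0],"twist":0},{"offset":[3,0,0],"twist":0}]'
python3 -m jog '[{"offset":[0,0,0],"twist":0},{"offset":[0,0,0],"twist":0},{"offset":[0,0,0],"twist":0},{"offset":[0,0,0],"twist":0}]' 55
python3 -m jog '[{"offset":[-8,0,0],"twist":0},{"offset":[-30,0,0],"twist":0},{"offset":[-60,0,0],"twist":0},{"offset":[-92,0,0],"twist":0},{"offset":[-120,0,0],"twist":0},{"offset":[-140,0,0],"twist":0}]'
python3 - <<'E'
from h import *
cv2.imwrite("pics/w5.png",grab_frame("wrist")[:,:,::-1])
# treadle
fx=np.array([np.cos(1.29),np.sin(1.29)]);mid=np.array([(.3794+.6117)/2,(.0203-.0454)/2])
pr=mid+.025*fx;print("press",pr)
fy=np.array([-fx[1],fx[0]])
plan([*pr,.12],fx)
E
```

```text
time_s: 7.65
position: [0.5443, -0.3568, 0.0206]
tcp_rot: [-0.281, 1.57, -0.564]
contact_force: [0.0, 0.2, -0.1]
finger_gap: 0.0234
time_s: 7.98
position: [0.5443, -0.3567, 0.0204]
tcp_rot: [-0.38, 1.571, -0.663]
contact_force: [-0.5, 0.1, 0.8]
finger_gap: 0.0551
time_s: 8.48
position: [0.5452, -0.3574, 0.1647]
tcp_rot: [-0.38, 1.566, -0.663]
contact_force: [1.4, -0.9, 0.5]
finger_gap: 0.0551
press [0.50247802 0.01147088]
offset mm [  46.3  343.3 -146.5] dist 376.0
twist 1.569 alt -1.572882545483111 j6 -0.379652691612765
```

View pics/w5.png

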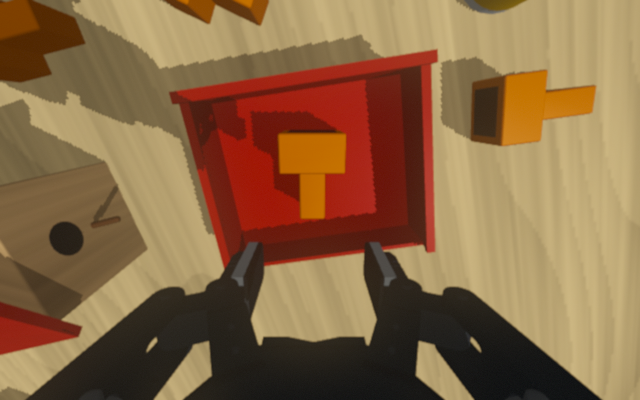

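The chock lies flat inside the bin at (312,165), released. Next: close the fingers and go above treadle_press, turning a quarter so that the camera stays clear of the lid.

```bash
python3 -m jog '[{"offset":[0,10,-4],"twist":0.1},{"offset":[0,35,-15],"twist":0.22},{"offset":[0,63,-27],"twist":0.34},{"offset":[0,91,-39],"twist":0.46},{"offset":[0,119,-51],"twist":0.58},{"offset":[0,147,-63],"twist":0.7},{"offset":[0,175,-75],"twist":0.82},{"offset":[0,203,-87],"twist":0.94}]' 0 40
python3 - <<'E'
from h import *
fx=np.array([np.cos(1.29),np.sin(1.29)])
print(read_state()["joints"])
plan([.5025,.0115,.12],fx)
E
```

```text
time_s: 9.2
position: [0.5169, -0.1361, 0.1606]
tcp_rot: [1.038, 1.57, -0.191]
contact_force: [0.4, 0.1, -0.1]
finger_gap: 0.0003
[-3.57928628e-01 -7.71198066e-02  1.97684660e+00  7.51493680e-05
  1.24144263e+00  8.71289764e-01]
offset mm [  40.6   35.9 -143.9] dist 154.0
twist 0.622 alt -2.5192426910864176 j6 0.8712897638548233
```

```bash
python3 -m jog '[{"offset":[3,6,-26],"twist":0.1},{"offset":[7,13,-54],"twist":0.22},{"offset":[14,21,-82],"twist":0.34},{"offset":[22,28,-110],"twist":0.46},{"offset":[30,33,-130],"twist":0.56},{"offset":[36,35,-142],"twist":0.62},{"offset":[38,36,-144],"twist":0.62},{"offset":[38,36,-144],"twist":0.62}]'
python3 -m jog '[{"offset":[0,0,0],"twist":0},{"offset":[0,0,0],"twist":0}]'
python3 - <<'E'
from h import *
fx=np.array([np.cos(1.29),np.sin(1.29)])
plan([.5025,.0115,.065],fx)
cv2.imwrite("pics/w6.png",grab_frame("wrist")[:,:,::-1])
cv2.imwrite("pics/s6.png",grab_frame("scene")[100:260,250:480,::-1].repeat(3,0).repeat(3,1))
E
```

```text
time_s: 9.87
position: [0.5016, 0.0107, 0.1219]
tcp_rot: [-1.138, 1.57, -2.978]
contact_force: [-0.6, -0.6, -0.1]
finger_gap: -0.0002
time_s: 10.03
position: [0.5027, 0.0094, 0.123]
tcp_rot: [1.563, 1.57, -0.28]
contact_force: [-0.0, 0.1, 0.5]
finger_gap: 0.0001
offset mm [58.  -0.8 -2. ] dist 58.0
twist 0.008 alt -3.133099305375134 j6 1.7551276003550165
```

View pics/w6.png

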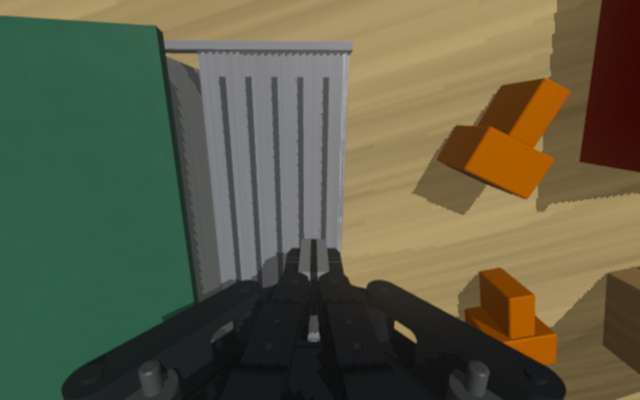

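View pics/s6.png

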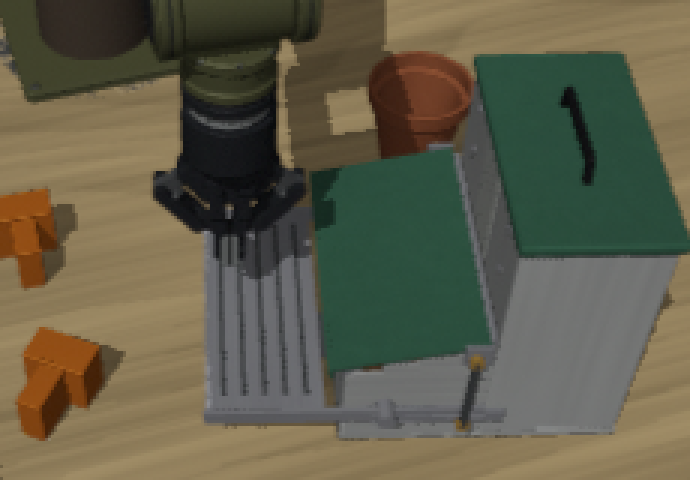

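The fingertips sit over the front ribs. To get more room between the open knuckles or camera and the lid, I'll twist a further 0.6 rad and descend to just above the plate.

```bash
python3 -m jog '[{"offset":[4,0,1],"twist":0.1},{"offset":[12,-1,2],"twist":0.2},{"offset":[24,-1,2],"twist":0.32},{"offset":[36,-1,2],"twist":0.44},{"offset":[46,-1,2],"twist":0.54},{"offset":[51,-1,2],"twist":0.6},{"offset":[54,-1,2],"twist":0.6},{"offset":[54,-1,2],"twist":0.6}]'
python3 -m jog '[{"offset":[0,0,0],"twist":0},{"offset":[0,0,0],"twist":0},{"offset":[0,0,0],"twist":0}]'
python3 - <<'E'
from h import *
s=read_state();print(s["joints"],s["contact_force"],s["position"])
plan([.5014,.0077,.065])
E
```

```text
time_s: 10.8
position: [0.5003, 0.0081, 0.0678]
tcp_rot: [-0.751, 1.57, 3.09]
contact_force: [-0.4, -0.3, 0.6]
finger_gap: 0.0003
time_s: 11.05
position: [0.5011, 0.0084, 0.0691]
tcp_rot: [2.348, 1.57, -0.094]
contact_force: [0.2, -0.0, 0.2]
finger_gap: 0.0001
[-9.04174293e-02 -4.44517426e-02  2.11418399e+00 -6.01871176e-06
  1.07056511e+00  2.35214283e+00] [ 0.16162085 -0.00696561  0.21747285] [0.50112786 0.00838381 0.06905913]
offset mm [4.1 0.7 0.2] dist 4.0
```

```bash
python3 -m jog '[{"offset":[2,0,0],"twist":0},{"offset":[4,0,0],"twist":0},{"offset":[5,0,0],"twist":0},{"offset":[6,0,0],"twist":0},{"offset":[6.5,0,0],"twist":0},{"offset":[7,0,0],"twist":0}]'
python3 -m jog '[{"offset":[0.5,0,0],"twist":0},{"offset":[1,0,0],"twist":0},{"offset":[1.5,0,0],"twist":0},{"offset":[2,0,0],"twist":0}]'
python3 -m jog '[{"offset":[0.5,0,0],"twist":0},{"offset":[1,0,0],"twist":0},{"offset":[1.5,0,0],"twist":0},{"offset":[2,0,0],"twist":0}]'
```

```text
time_s: 11.55
position: [0.5005, 0.0086, 0.0612]
tcp_rot: [-0.63, 1.571, -3.072]
contact_force: [1.2, -0.2, -0.1]
finger_gap: -0.0001
time_s: 11.88
position: [0.5007, 0.0085, 0.0598]
tcp_rot: [-0.758, 1.571, 3.083]
contact_force: [-2.4, 0.1, 6.0]
finger_gap: 0.0002
time_s: 12.22
position: [0.5007, 0.0085, 0.0584]
tcp_rot: [-0.64, 1.57, -3.083]
contact_force: [-5.0, 0.2, 8.4]
finger_gap: -0.0
```

```bash
python3 -m jog '[{"offset":[0.7,0,0],"twist":0},{"offset":[1.4,0,0],"twist":0},{"offset":[2.1,0,0],"twist":0},{"offset":[2.8,0,0],"twist":0},{"offset":[3.5,0,0],"twist":0},{"offset":[4.2,0,0],"twist":0}]'
python3 - <<'E'
from h import *
print(read_state()["contact_force"],read_state()["position"])
cv2.imwrite("pics/s7.png",grab_frame("scene")[100:260,250:480,::-1].repeat(3,0).repeat(3,1))
E
```

```text
time_s: 12.72
position: [0.5008, 0.0086, 0.0543]
tcp_rot: [-1.203, 1.571, 2.637]
contact_force: [-4.4, 1.1, 7.8]
finger_gap: -0.0001
[-4.41601769  1.05994172  7.84808717] [0.50079229 0.00860903 0.05430395]
```

View pics/s7.png

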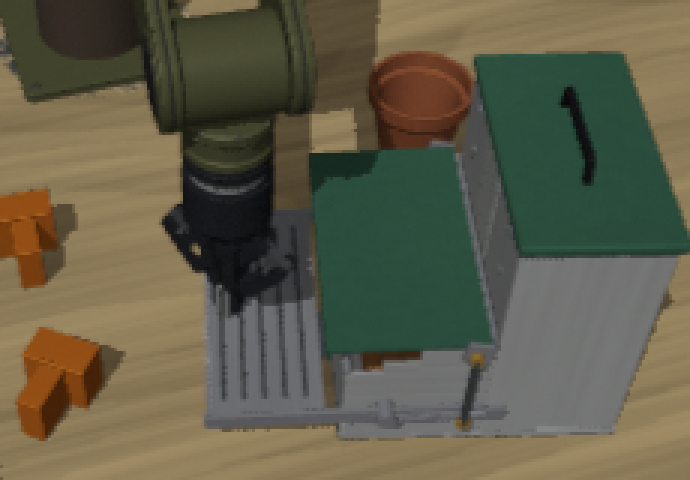

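The lid is rising at its front edge (310–325, row 155–350), and the gripper is clear of it. I'll continue.

```bash
python3 -m jog '[{"offset":[0.8,0,0],"twist":0},{"offset":[1.6,0,0],"twist":0},{"offset":[2.4,0,0],"twist":0},{"offset":[3.2,0,0],"twist":0},{"offset":[4.0,0,0],"twist":0},{"offset":[4.8,0,0],"twist":0},{"offset":[5.6,0,0],"twist":0}]'
python3 -m jog '[{"offset":[0.8,0,0],"twist":0},{"offset":[1.6,0,0],"twist":0},{"offset":[2.4,0,0],"twist":0},{"offset":[3.2,0,0],"twist":0},{"offset":[4.0,0,0],"twist":0},{"offset":[4.8,0,0],"twist":0}]'
python3 - <<'E'
from h import *
cv2.imwrite("pics/s8.png",grab_frame("scene")[100:260,250:480,::-1].repeat(3,0).repeat(3,1))
E
```

```text
time_s: 13.35
position: [0.5009, 0.0088, 0.0488]
tcp_rot: [-2.298, 1.57, 1.542]
contact_force: [-3.7, 2.3, 8.8]
finger_gap: -0.0003
time_s: 13.85
position: [0.501, 0.0092, 0.0441]
tcp_rot: [-2.43, 1.569, 1.41]
contact_force: [-4.4, 2.9, 8.3]
finger_gap: 0.0006
```

View pics/s8.png

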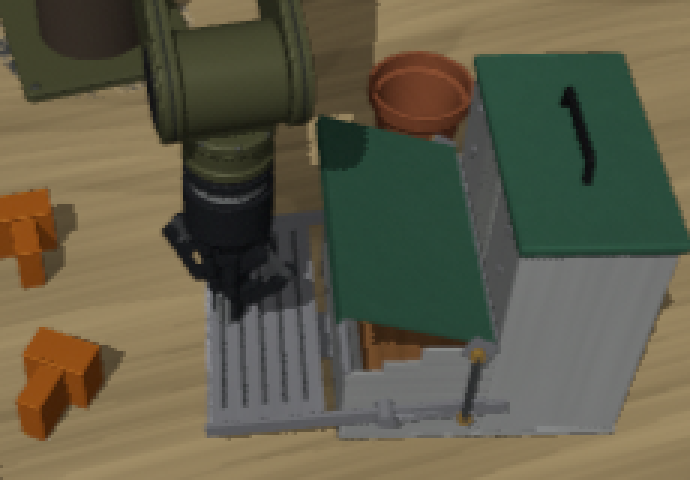

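Depth is about 17 mm, the lid is at about half, and the push is steady at 8–9 N. From here on I take smaller steps and watch for the stop.

```bash
python3 -m jog '[{"offset":[0.7,0,0],"twist":0},{"offset":[1.4,0,0],"twist":0},{"offset":[2.1,0,0],"twist":0},{"offset":[2.8,0,0],"twist":0},{"offset":[3.5,0,0],"twist":0}]'
python3 -m jog '[{"offset":[0.5,0,0],"twist":0},{"offset":[1,0,0],"twist":0},{"offset":[1.5,0,0],"twist":0}]'
```

```text
time_s: 14.32
position: [0.5012, 0.0095, 0.0407]
tcp_rot: [-2.517, 1.569, 1.322]
contact_force: [-3.7, 4.5, 9.3]
finger_gap: 0.0
time_s: 14.57
position: [0.5012, 0.0096, 0.0392]
tcp_rot: [-2.544, 1.568, 1.296]
contact_force: [-3.5, 6.2, 8.9]
finger_gap: -0.0002
```

```bash
python3 -m jog '[{"offset":[0.5,0,0],"twist":0},{"offset":[1,0,0],"twist":0},{"offset":[1.5,0,0],"twist":0}]'
```

```text
time_s: 14.82
position: [0.5014, 0.0096, 0.0378]
tcp_rot: [-2.693, 1.568, 1.147]
contact_force: [-2.8, 4.8, 10.0]
finger_gap: 0.0002
```

```bash
python3 -m jog '[{"offset":[0.4,-0.2,-0.3],"twist":0},{"offset":[0.9,-0.4,-0.6],"twist":0},{"offset":[1.4,-0.6,-0.8],"twist":0}]'
```

```text
time_s: 15.07
position: [0.5015, 0.01, 0.0363]
tcp_rot: [-2.896, 1.57, 0.945]
contact_force: [-3.5, 1.6, 9.4]
finger_gap: 0.0
```

```bash
python3 -m jog '[{"offset":[0.5,-0.2,-0.3],"twist":0},{"offset":[1,-0.3,-0.4],"twist":0},{"offset":[1.4,-0.3,-0.4],"twist":0}]'
```

```text
time_s: 15.32
position: [0.5016, 0.0103, 0.0349]
tcp_rot: [-3.1, 1.57, 0.74]
contact_force: [-3.3, 1.9, 9.8]
finger_gap: 0.0001
```

```bash
python3 -m jog '[{"offset":[0.5,-0.1,-0.1],"twist":0},{"offset":[0.9,-0.1,-0.1],"twist":0},{"offset":[1.2,-0.1,-0.1],"twist":0}]'
```

```text
time_s: 15.57
position: [0.5016, 0.0105, 0.0337]
tcp_rot: [-3.025, 1.57, 0.815]
contact_force: [-3.4, 1.9, 9.0]
finger_gap: 0.0004
```

Depth is about 27.5 mm with a steady push, so there is no stop yet.

```bash
python3 -m jog '[{"offset":[0.4,-0.1,-0.1],"twist":0},{"offset":[0.8,-0.2,-0.2],"twist":0},{"offset":[1.1,-0.2,-0.2],"twist":0}]'
```

```text
time_s: 15.82
position: [0.5017, 0.0107, 0.0331]
tcp_rot: [-3.077, 1.57, 0.763]
contact_force: [-5.2, 1.5, 13.1]
finger_gap: 0.0001
```

```bash
python3 -m jog '[{"offset":[0.4,-0.1,-0.1],"twist":0},{"offset":[0.8,-0.2,-0.2],"twist":0},{"offset":[1.0,-0.2,-0.2],"twist":0}]'
```

```text
time_s: 16.07
position: [0.5018, 0.0108, 0.0327]
tcp_rot: [-3.141, 1.571, 0.699]
contact_force: [-7.3, 0.1, 17.7]
finger_gap: -0.0003
```

The stop is felt: the push rose from 9 to 13 to 17.7 N over 1 mm. I'll back off a hair to about 15 N and hold.

```bash
python3 -m jog '[{"offset":[-0.5,0,0],"twist":0},{"offset":[-0.5,0,0],"twist":0},{"offset":[-0.5,0,0],"twist":0}]'
python3 - <<'E'
from h import *
cv2.imwrite("pics/s9.png",grab_frame("scene")[100:260,250:480,::-1].repeat(3,0).repeat(3,1))
print(read_state()["contact_force"],read_state()["position"])
E
```

```text
time_s: 16.32
position: [0.5018, 0.0107, 0.0329]
tcp_rot: [2.662, 1.57, 0.219]
contact_force: [-6.2, 1.1, 14.5]
finger_gap: -0.0002
[-6.09267058  0.93023318 14.2860272 ] [0.50173462 0.0107371  0.03291447]
```

View pics/s9.png

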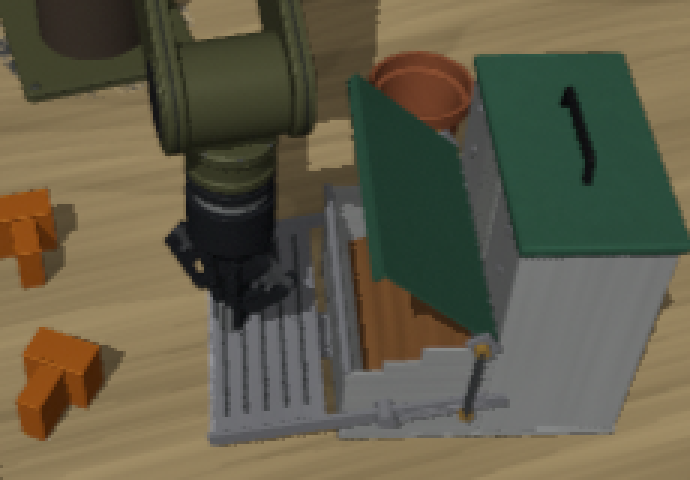

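The lid stands well open, about 1 rad, with the treadle on its stop at 14.5 N. I'll hold for 2.7 s.

```bash
python3 -m jog '[{"offset":[0,0,0]},{"offset":[0,0,0]},{"offset":[0,0,0]},{"offset":[0,0,0]},{"offset":[0,0,0]},{"offset":[0,0,0]},{"offset":[0,0,0]},{"offset":[0,0,0]}]'
python3 -m jog '[{"offset":[0,0,0]},{"offset":[0,0,0]},{"offset":[0,0,0]},{"offset":[0,0,0]},{"offset":[0,0,0]},{"offset":[0,0,0]},{"offset":[0,0,0]},{"offset":[0,0,0]}]'
python3 -m jog '[{"offset":[0,0,0]},{"offset":[0,0,0]},{"offset":[0,0,0]},{"offset":[0,0,0]},{"offset":[0,0,0]},{"offset":[0,0,0]},{"offset":[0,0,0]},{"offset":[0,0,0]}]'
python3 -m jog '[{"offset":[0,0,0]},{"offset":[0,0,0]},{"offset":[0,0,0]},{"offset":[0,0,0]},{"offset":[0,0,0]},{"offset":[0,0,0]},{"offset":[0,0,0]},{"offset":[0,0,0]}]'
```

```text
$[0]: bad value
$[0]: bad value
$[0]: bad value
$[0]: bad value
```

```bash
python3 -m jog '[{"offset":[0,0,0],"twist":0},{"offset":[0,0,0],"twist":0},{"offset":[0,0,0],"twist":0},{"offset":[0,0,0],"twist":0},{"offset":[0,0,0],"twist":0},{"offset":[0,0,0],"twist":0},{"offset":[0,0,0],"twist":0},{"offset":[0,0,0],"twist":0}]'
python3 -m jog '[{"offset":[0,0,0],"twist":0},{"offset":[0,0,0],"twist":0},{"offset":[0,0,0],"twist":0},{"offset":[0,0,0],"twist":0},{"offset":[0,0,0],"twist":0},{"offset":[0,0,0],"twist":0},{"offset":[0,0,0],"twist":0},{"offset":[0,0,0],"twist":0}]'
python3 -m jog '[{"offset":[0,0,0],"twist":0},{"offset":[0,0,0],"twist":0},{"offset":[0,0,0],"twist":0},{"offset":[0,0,0],"twist":0},{"offset":[0,0,0],"twist":0},{"offset":[0,0,0],"twist":0},{"offset":[0,0,0],"twist":0},{"offset":[0,0,0],"twist":0}]'
python3 -m jog '[{"offset":[0,0,0],"twist":0},{"offset":[0,0,0],"twist":0},{"offset":[0,0,0],"twist":0},{"offset":[0,0,0],"twist":0},{"offset":[0,0,0],"twist":0},{"offset":[0,0,0],"twist":0},{"offset":[0,0,0],"twist":0},{"offset":[0,0,0],"twist":0}]'
```

```text
time_s: 17.03
position: [0.5017, 0.0107, 0.0329]
tcp_rot: [2.761, 1.57, 0.318]
contact_force: [-6.8, 1.0, 14.5]
finger_gap: 0.0001
time_s: 17.7
position: [0.5018, 0.0108, 0.0329]
tcp_rot: [2.764, 1.57, 0.321]
contact_force: [-6.2, 0.6, 14.7]
finger_gap: 0.0002
time_s: 18.37
position: [0.5017, 0.0108, 0.0329]
tcp_rot: [2.773, 1.57, 0.33]
contact_force: [-6.5, 0.8, 14.0]
finger_gap: 0.0001
time_s: 19.03
position: [0.5018, 0.0107, 0.0329]
tcp_rot: [2.642, 1.57, 0.199]
contact_force: [-5.7, 0.3, 14.6]
finger_gap: -0.0001
```

Held 2.7 s at about 14.5 N. Now I ease up slowly, following the plate's arc.

```bash
python3 -m jog '[{"offset":[-0.4,0.1,0.1],"twist":0},{"offset":[-0.9,0.1,0.2],"twist":0},{"offset":[-1.5,0.2,0.3],"twist":0},{"offset":[-2.1,0.3,0.4],"twist":0},{"offset":[-2.7,0.4,0.5],"twist":0},{"offset":[-3.3,0.4,0.6],"twist":0},{"offset":[-3.9,0.5,0.7],"twist":0},{"offset":[-4.5,0.5,0.8],"twist":0}]'
python3 -m jog '[{"offset":[-0.6,0.1,0.1],"twist":0},{"offset":[-1.2,0.1,0.2],"twist":0},{"offset":[-1.8,0.2,0.3],"twist":0},{"offset":[-2.4,0.3,0.4],"twist":0},{"offset":[-3.0,0.3,0.4],"twist":0},{"offset":[-3.6,0.4,0.5],"twist":0},{"offset":[-4.2,0.4,0.6],"twist":0},{"offset":[-4.8,0.5,0.6],"twist":0}]'
python3 -m jog '[{"offset":[-0.6,0,0],"twist":0},{"offset":[-1.2,0.1,0.1],"twist":0},{"offset":[-1.8,0.1,0.1],"twist":0},{"offset":[-2.4,0.1,0.2],"twist":0},{"offset":[-3.0,0.2,0.2],"twist":0},{"offset":[-3.6,0.2,0.3],"twist":0},{"offset":[-4.2,0.2,0.3],"twist":0},{"offset":[-4.8,0.3,0.4],"twist":0}]'
python3 - <<'E'
from h import *
print(read_state()["contact_force"])
cv2.imwrite("pics/s10.png",grab_frame("scene")[100:260,250:480,::-1].repeat(3,0).repeat(3,1))
E
```

```text
time_s: 19.7
position: [0.5014, 0.01, 0.0365]
tcp_rot: [2.913, 1.57, 0.47]
contact_force: [-2.6, 2.3, 7.3]
finger_gap: -0.0001
time_s: 20.37
position: [0.5012, 0.0093, 0.0413]
tcp_rot: [3.101, 1.57, 0.658]
contact_force: [-2.9, 1.8, 7.9]
finger_gap: -0.0003
time_s: 21.03
position: [0.501, 0.0088, 0.046]
tcp_rot: [3.09, 1.57, 0.647]
contact_force: [-3.1, 0.3, 6.6]
finger_gap: -0.0001
[-3.0805102   0.25955262  6.60684774]
```

View pics/s10.png

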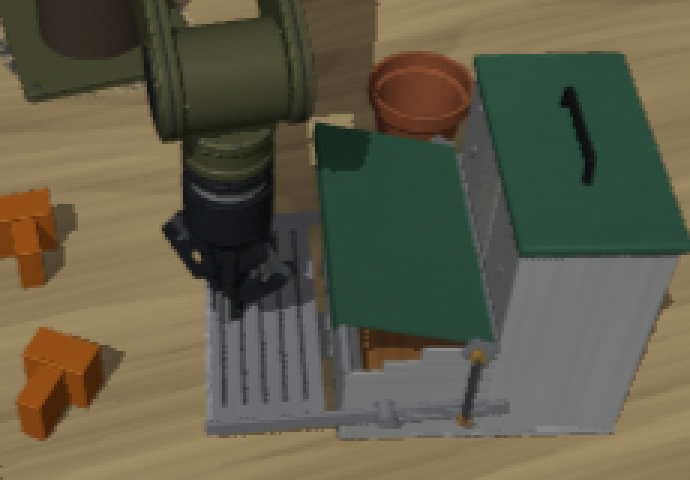

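The lid follows my finger at half height and the contact is kept at 6.6 N. I'll carry on, slower near the top.

```bash
python3 -m jog '[{"offset":[-0.6,0,0],"twist":0},{"offset":[-1.2,0,0],"twist":0},{"offset":[-1.8,0,0],"twist":0},{"offset":[-2.4,0,0],"twist":0},{"offset":[-3.0,0,0],"twist":0},{"offset":[-3.6,0,0],"twist":0},{"offset":[-4.2,0,0],"twist":0},{"offset":[-4.8,0,0],"twist":0}]'
python3 -m jog '[{"offset":[-0.5,0,0],"twist":0},{"offset":[-1.0,0,0],"twist":0},{"offset":[-1.5,0,0],"twist":0},{"offset":[-2.0,0,0],"twist":0},{"offset":[-2.5,0,0],"twist":0},{"offset":[-3.0,0,0],"twist":0},{"offset":[-3.4,0,0],"twist":0},{"offset":[-3.8,0,0],"twist":0}]'
python3 -m jog '[{"offset":[-0.4,0,0],"twist":0},{"offset":[-0.8,0,0],"twist":0},{"offset":[-1.2,0,0],"twist":0},{"offset":[-1.6,0,0],"twist":0},{"offset":[-2.0,0,0],"twist":0},{"offset":[-2.4,0,0],"twist":0},{"offset":[-2.7,0,0],"twist":0},{"offset":[-3.0,0,0],"twist":0}]'
```

```text
time_s: 21.75
position: [0.5009, 0.0086, 0.0507]
tcp_rot: [2.433, 1.57, -0.01]
contact_force: [-2.1, -0.3, 6.9]
finger_gap: 0.0003
time_s: 22.42
position: [0.5009, 0.0084, 0.0545]
tcp_rot: [1.966, 1.57, -0.476]
contact_force: [-3.4, -0.4, 6.9]
finger_gap: 0.0003
time_s: 23.08
position: [0.5009, 0.0084, 0.0575]
tcp_rot: [1.723, 1.57, -0.72]
contact_force: [-4.3, -0.9, 6.1]
finger_gap: 0.0001
```

```bash
python3 -m jog '[{"offset":[-0.3,0,0],"twist":0},{"offset":[-0.6,0,0],"twist":0},{"offset":[-0.9,0,0],"twist":0},{"offset":[-1.2,0,0],"twist":0},{"offset":[-1.5,0,0],"twist":0},{"offset":[-1.8,0,0],"twist":0},{"offset":[-2.1,0,0],"twist":0},{"offset":[-2.4,0,0],"twist":0}]'
python3 -m jog '[{"offset":[-0.3,0,0],"twist":0},{"offset":[-0.6,0,0],"twist":0},{"offset":[-0.9,0,0],"twist":0},{"offset":[-1.2,0,0],"twist":0},{"offset":[-1.5,0,0],"twist":0},{"offset":[-1.8,0,0],"twist":0},{"offset":[-2.1,0,0],"twist":0},{"offset":[-2.4,0,0],"twist":0}]'
```

```text
time_s: 23.75
position: [0.5009, 0.0084, 0.0598]
tcp_rot: [1.845, 1.57, -0.598]
contact_force: [-3.1, -1.0, 3.8]
finger_gap: 0.0
time_s: 24.42
position: [0.5001, 0.0087, 0.0607]
tcp_rot: [-0.942, 1.57, 2.898]
contact_force: [0.4, -0.2, 0.6]
finger_gap: -0.0001
```

Contact was lost at rest height with the force fading smoothly (6, then 4, then 0 N). Now I retreat upward and check.

```bash
python3 -m jog '[{"offset":[-3,0,0],"twist":0},{"offset":[-15,0,0],"twist":0},{"offset":[-40,0,0],"twist":0},{"offset":[-70,0,0],"twist":0},{"offset":[-100,0,0],"twist":0},{"offset":[-115,0,0],"twist":0},{"offset":[-120,0,0],"twist":0},{"offset":[-120,0,0],"twist":0}]'
python3 -m jog '[{"offset":[0,0,0],"twist":0},{"offset":[0,0,0],"twist":0},{"offset":[0,0,0],"twist":0}]'
python3 - <<'E'
from h import *
print(read_state()["contact_force"],read_state()["qvel"].round(3))
s=grab_frame("scene")[:,:,::-1];t=grab_frame("top")[:,:,::-1]
cv2.imwrite("pics/s11.png",cv2.resize(s[100:360,130:490],None,fx=2.2,fy=2.2));cv2.imwrite("pics/t11.png",t)
E
```

```text
time_s: 25.08
position: [0.5016, 0.0085, 0.1837]
tcp_rot: [2.355, 1.566, -0.088]
contact_force: [-0.7, -0.7, 0.4]
finger_gap: 0.0002
time_s: 25.33
position: [0.4993, 0.0087, 0.1792]
tcp_rot: [-0.789, 1.567, 3.051]
contact_force: [-0.2, 0.1, -0.4]
finger_gap: 0.0002
[-0.18105353  0.05718193 -0.42374939] [ 0.     0.002 -0.005 -0.002  0.002 -0.   ]
```

View pics/s11.png

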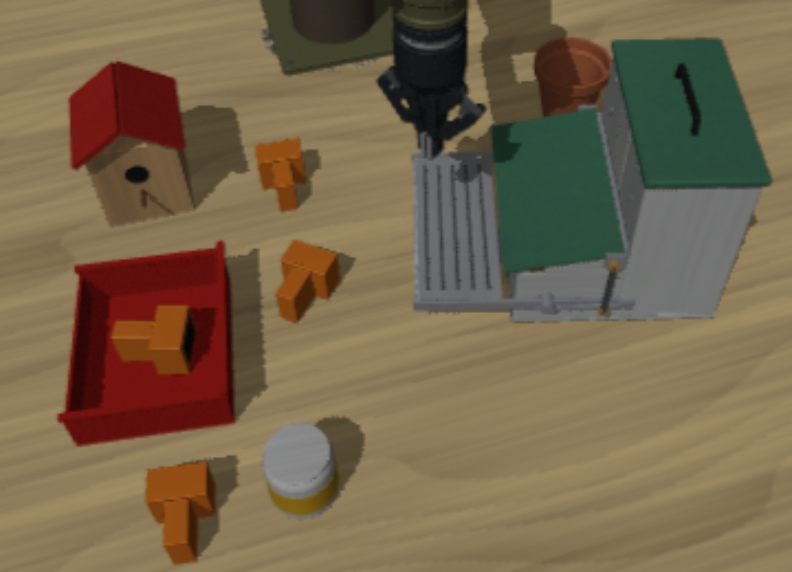

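View pics/t11.png

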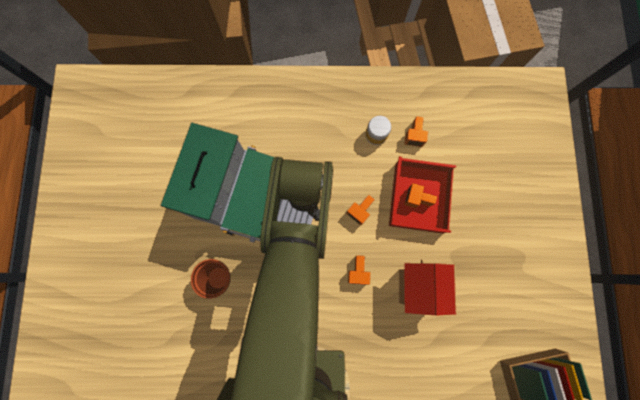

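The chock is in the bin at (152,338) in the scene crop. The lid is closed and the treadle is up. The pot, bird house, tin and look-alikes have not moved, and the robot is clear. I'm handing in.

```bash
python3 -c "
from cell import *
print(sign_off())"
```

```text
the job is handed in; nothing more can be done
None
```

The job is done and handed in at about 25 s of the 64 s allowed.

- **Chock:** I slid the leftmost orange chock (the one under the treadle) out 55 mm before lifting. I then set it down and released it in the red bin, where the last pictures show it lying flat.
- **Treadle down:** The push stayed at 8–10 N vertically until the rubber stop, about 28 mm down. There it rose sharply to 17.7 N (about 19 N including sideways drag), the highest reading I took. I backed off slightly and held 2.7 s at about 14.5 N vertically (about 16 N in total), with the lid standing open at roughly 1 rad by eye.
- **Treadle up:** I eased it up over about 5 s, and the vertical push faded from about 7 N to 0 as the lid closed.

**Last checks:** The lid is closed, the treadle is up and nothing touches the robot. The pot, bird house, tin and look-alike chocks look unmoved by eye. No check failed. The force was read only at the end of each short move, so a brief higher peak between readings can't be ruled out. One batch of hold commands was refused for its format and did not move the arm; I then sent it again.

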